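Hold the square in the camera mount's corner

ROBOT

A 6-joint arm with a two-finger parallel gripper is mounted at the origin on the work surface. World frame = base frame: x ahead of the robot, y to its left, z up, the work surface at z = 0. Lengths are in m, angles in rad, forces in N, time in s.
With the tool pointing down it reaches from about 0.4 to 0.825 m from the base axis. Payload 7 kg.
Tool frame: the origin (TCP) lies at the centre of the arm's flange, where the gripper is bolted on; the fingertips stand 178 mm ahead of it and the grasp point (between the pads) lies arm.tcp_to_grasp ahead of it (arm.tcp_to_grasp is the distance from the TCP to the grasp point, in m); z points along the fingers, y is the direction in which the jaws open and shut (so a half turn about z gives the same grasp; the last joint's range is limited). The gripper opens to 88 mm and grips with 3 to 60 N. Pads are 19 mm wide; open, the fingers measure 130 mm over their backs; the gripper's body (78 mm by 193 mm) begins 47 mm behind the grasp point.
Start: joints at [1.598, 0.359, 0.012, 0, -1.224, -0.288], TCP at [0.174, 0.652, 0.405] pointing down, gripper open.
Joint ranges: [-3.07, 3.07], [-1.43, 2.12], [-1.02, 1.25], [-3.03, 1.67], [-3.05, -0], [-3.03, 3.03]. Speed limits (rad/s): [2.39, 2.39, 3.01, 3.14, 3.14, 3.14].

INTERFACE

Orientations are given as [roll, pitch, yaw] about the fixed x, y, z axes, in that order (R = Rz(yaw) Ry(pitch) Rx(roll)).
In Python, from station import arm gives the robot as it stands.
- The arm moves only by the tool move_arm, never from a script. Its argument "deltas" is a list of rows, each a list of 6 numbers: the shift along the world's x, y, z in mm, then the turn, a rotation vector about the world's x, y, z in degrees. In form: [[tx, ty, tz, ax, ay, az], ...]. A call has exactly 5 rows; each row shifts and turns the commanded pose from where the row before left it; what a row does not reach is not made up. A row lasts 1/12 s, in which the tool goes at most 41.7 mm and 7.16 degrees, less where a joint would pass 70% of its speed; a pose out of reach is approached as far as the arm can. A call with a gripper value outside its range is refused whole. "claw" is the closure in counts, from 0 (fully open) to 255 (shut), set as the call begins (left out, the last holds). The fingers move at their own pace and stop on an object; "squeeze" is the grip in N (left out, the last holds). Time passes only in rows, so rows that do not move let the fingers close, or fill a call up. It gives the time, the measured TCP pose, the force and the opening at its end, in the units of the state.
- arm.get_state(): the state, without advancing time (a new reading comes with each control period).
- arm.grab_frame(name): name is "side" or "top" or "wrist"; returns the picture (420x560x3 uint8, red, green, blue); there is no depth.
- arm.calibration(name): a dict with "intrinsics" (3x3 intrinsics, pixels), "T" (4x4, takes a point from camera to world coordinates); the wrist camera has in their place "mount" (4x4, takes a point from camera to tool coordinates, whose origin is the TCP and whose axes are the flange's). Camera axes: x right, y up, looking along -z (the intrinsics and any distortion apply to the point x, -y, -z); pixel columns grow to the right and rows downward; lengths in m; the calibration is good to about 2 mm. A picture is of the moment at which its call begins: read the wrist's pose just before it. calibration takes no time and is no camera call.
- arm.job_done(): hands the job in, once; it reports no verdict.
Trained networks look in the newest picture that a camera, given by its name, has taken for a name from the list of things; names that differ only in an ending like _2 or _b are one class to them, and where a whole thing is asked for, a point or a joint stands for the part that bears it (a point fixed in the world has none). Each returns a list of dicts, best first, with "score" (0 to 1); they miss things now and then, are a little off and sometimes report something else, mostly with a low value. They report only what shows in the picture. A call takes as long as a camera call. They do not tell look-alikes from the thing itself.
- arm.spot_in(thing, camera): "xy" ([column, row] in pixels, amid what is visible of it).
- arm.masks_of(thing, camera): "pixels" (420x560 bool, what is visible of it) and "xy" ([column, row] in pixels, amid what is visible of it).
- arm.spot_point(thing, camera): "xy" ([column, row] in pixels: a listed point, or the origin of a listed thing).
The state is a dict: "t": time; "q": joint angles; "qd": joint speeds; "joint_efforts": joint torques, N m; "eef_pos": TCP position; "ee_rot": TCP orientation; "force": force on the tool from outside, world axes, zero at the start; "moment": the same for the moment, N m; "width": finger opening in m.
Only numpy, scipy, OpenCV 4.12 (cv2) and the standard library are available. Lean on these libraries where they do the work, as an engineer would, in place of code of your own. Each camera call takes 0.05 s, during which the arm holds its last target. There are 200 camera calls.

TASK

A colleague is about to tighten the upright of the half-assembled camera mount, and you hold the square for it. Swing the cradle's hasp up and right over, well past upright and clear of the square, lift the square out, and push it firmly (about 10 N each way) into the mount's inner corner, so that the underside of its blade lies flush on the base plate and the back of its stock flush against the upright, square to it and within its width. Finish while still gripping and pressing it there; leave everything else on the bench where it is.

Things in the scene. Friction and masses are not known exactly. Their poses are not given: they have to be found in the camera images.
- cradle: Black plastic cradle fixed to the bench, 146 (x) x 66 (y) x 26 mm; origin at the centre of its underside, z up. The square stands in a trough along x (16 mm wide, floor 10 mm above the bench, walls to 26 mm): stock at the -x end, blade along +x. The steel hasp crosses it 25 mm to +x of the centre: hinge along x on the +y side, knob on the -y side over a staple 45 mm high.
- hasp (a joint): Hasp angle, rad: 0 = flat over the blade and staple; grows as the knob is lifted and swung over to the cradle's +y side; stop at 2.4. Starts closed or slightly ajar. No lock: the stiff hinge (friction about 0.045 N m) lets it stay at any angle. Steel strap 26 mm wide, 4 mm thick, 65 mm long, 50 g.
- hasp_hinge (a point): Point on the hasp's hinge axis, at the middle of the strap's width, 34 mm above the bench; axes as the cradle's (hinge axis along x).
- hasp_knob (a point): Centre of the hasp's steel ball knob, 20 mm in diameter, on an 8 mm stem at the hasp's free end. With the hasp at 0 it lies 57 mm to the cradle's -y side of the hinge axis, 30 mm above it and 26 mm above the strap's top. It swings on a 64 mm radius. Axes turn with the hasp.
- square_grip (a point): Engineer's square, about 0.27 kg: upright aluminium stock 34 (x) x 14 (y) x 115 mm (z) and thin steel blade 8 mm thick, 22 mm high, undersides level; 120 mm long overall. This point: stock's middle plane, 17 mm from its back (outer, -x) face, 70 mm above the underside. x runs along the blade away from the stock, z up the stock, y through the thickness.
- square_heel (a point): The square's outer corner: mid-thickness, where the stock's back face and the underside meet (17 mm to -x and 70 mm below square_grip). Axes as the square's.
- mount_corner (a point): Middle of the inner corner of the camera mount, fixed to the bench: on the top of the base plate, 12 mm above the bench, in the upright's face. The axes are the mount's: x points out of the upright's face along the base plate (125 mm of plate in front of the face), y along the corner, z up.
- base_plate: The mount's flat aluminium base plate, 150 (x) x 100 (y) x 12 mm; origin at the centre of its underside, 50 mm along x from the upright's face.
- upright: The mount's aluminium upright, 20 mm thick, 60 mm wide (y), rising 80 mm above the base plate (92 mm above the bench). Its origin coincides with the base plate's; its inner face looks to +x and lies at x = -50 mm.
- oil_bottle: Bystander: amber oil bottle, 28 mm in diameter, 62 mm high; origin at the centre of its underside.
- slide_box: Bystander: white slide box 85 x 35 x 26 mm; origin at the centre of its underside.
- screwdriver: Bystander: screwdriver with a black handle, 170 mm long, lying.
- objective_can: Bystander: clear can with a black cap, 44 mm in diameter, 64 mm high; origin at the centre of its underside.
- mouse: Bystander: black computer mouse 105 x 60 x 34 mm.
- dovetail_ring: Bystander: dark steel adapter, 54 mm in diameter, 26 mm high.
- marker: Bystander: white marker pen 14 mm in diameter, 130 mm long, lying.
Not all that is in view belongs to the job. What is shaped like the part that bears mount_corner but red is not meant.

How it is judged:
By the outcome, as a careful person would: the job done as asked, in the order asked, and still so for the second after the job is handed in, while the arm keeps its last pose, push and grip.
It also fails if it takes over 58 s, if anything falls off the work surface, if the arm or the gripper's body presses on something with over 40 N, if the wrist force passes 120 N, or if a joint passes its speed limit or range.

## Working session

There is one attempt and no reset: what is moved stays moved. The work goes in short steps, Python scripts to look and compute and a tool call to move; the robot and the scene stay as the last step left them, time stands still between calls to the robot, and variables do not carry over. Pictures are saved under pics/ and viewed, about 8 in all and at most 12, crops included, and the job is handed in when it is done.

Besides the shell and the picture viewer there is one more tool, called as name(argument=value, ...), one argument or row to a line, values as JSON. move_arm: Moves the arm, as the interface text tells. Its arguments: {"type":"object","properties":{"deltas":{"type":"array","items":{"type":"array","items":{"type":"number"}}},"claw":{"type":"number"},"squeeze":{"type":"number"}},"required":["deltas"]}

```bash
mkdir -p pics; ls; cat > h.py <<'E'
import numpy as np, cv2
from scipy.spatial.transform import Rotation as R
from station import arm
def cam(name, st=None):
    c=arm.calibration(name)
    K=np.array(c["intrinsics"])
    if "T" in c: T=np.array(c["T"])
    else:
        M=np.eye(4); M[:3,:3]=R.from_euler('xyz',st["ee_rot"]).as_matrix(); M[:3,3]=st["eef_pos"]
        T=M@np.array(c["mount"])
    return K,T
def ray(K,T,xy):
    d=np.array([(xy[0]-K[0,2])/K[0,0],-(xy[1]-K[1,2])/K[1,1],-1.])
    return T[:3,3],T[:3,:3]@d
def onz(K,T,xy,z):
    o,d=ray(K,T,xy); return o+d*(z-o[2])/d[2]
def proj(K,T,p):
    q=T[:3,:3].T@(np.asarray(p)-T[:3,3]); return np.array([K[0,0]*q[0]/-q[2]+K[0,2], K[1,1]*-q[1]/-q[2]+K[1,2]])
def tri(views):
    A=np.zeros((3,3));b=np.zeros(3)
    for o,d in views:
        d=d/np.linalg.norm(d);P=np.eye(3)-np.outer(d,d);A+=P;b+=P@o
    x=np.linalg.solve(A,b)
    return x,[np.linalg.norm((np.eye(3)-np.outer(d,d)/(d@d))@(x-o))*1e3 for o,d in views]
def grab(name,fn):
    st=arm.get_state(); im=arm.grab_frame(name); cv2.imwrite(f"pics/{fn}.png",im[:,:,::-1]); return st,im
E
python3 - <<'E'
from h import *
st=arm.get_state(); print(st, arm.tcp_to_grasp); print(arm.calibration("side"),arm.calibration("top"),arm.calibration("wrist"))
ims=[]
for c in("side","top","wrist"):
    s,im=grab(c,c+"0"); ims.append(im)
    K,T=cam(c,s)
    for t in ["hasp_hinge","hasp_knob","square_grip","square_heel","mount_corner","cradle","base_plate","upright"]:
        print(c,t,[(np.round(r["xy"],1),round(r["score"],2)) for r in arm.spot_point(t,c)[:3]])
cv2.imwrite("pics/st.png",np.vstack(ims[:2])[:,:,::-1])
E
```

```text
pics
{'t': 0.0, 'q': array([ 1.59813923e+00,  3.59358395e-01,  1.10760356e-02, -4.08210925e-04,
       -1.22413303e+00, -2.88093831e-01]), 'qd': array([-0.00123167,  0.00167609,  0.00133302,  0.00080263,  0.00050426,
       -0.00028652]), 'joint_efforts': array([-1.19388413e-03, -5.82722390e+01,  2.93061054e+01,  6.99684530e+00,
        7.01167941e-03, -1.68958773e-04]), 'eef_pos': array([0.17396339, 0.65198183, 0.4037379 ]), 'ee_rot': array([ 3.13993127e+00, -9.21352744e-05, -2.60889853e-01]), 'force': array([-0.20162858,  0.43385053, -0.17407073]), 'moment': array([-0.00697958, -0.03454134,  0.03927548]), 'width': 0.08780811588239133} 0.1593
{'intrinsics': array([[475.36908259,   0.        , 284.5463533 ],
       [  0.        , 475.36908259, 209.13011779],
       [  0.        ,   0.        ,   1.        ]]), 'T': array([[-0.99965747,  0.01077077, -0.02385237,  0.52555348],
       [-0.02381098, -0.75255442,  0.65809944,  0.58071733],
       [-0.01086197,  0.65844197,  0.75255311,  0.9464908 ],
       [ 0.        ,  0.        ,  0.        ,  1.        ]])} {'intrinsics': array([[540.
[... 1493 characters left out ...]
), (array([367.6, 184.4]), 0.61)]
side upright [(array([335.7, 124.7]), 0.85)]
top hasp_hinge [(array([130.8, 234.4]), 0.9), (array([267.9, 274.9]), 0.17)]
top hasp_knob [(array([129.9, 212.3]), 0.69)]
top square_grip [(array([154.4, 225.4]), 0.53)]
top square_heel [(array([164.3, 229.2]), 0.56)]
top mount_corner [(array([296.7, 224.4]), 0.84), (array([359.4, 295. ]), 0.71)]
top cradle [(array([142.1, 225.8]), 0.68)]
top base_plate [(array([276.1, 222.4]), 0.79), (array([340.9, 300.6]), 0.63), (array([432.8, 270.2]), 0.56)]
top upright []
wrist hasp_hinge []
wrist hasp_knob []
wrist square_grip []
wrist square_heel []
wrist mount_corner []
wrist cradle []
wrist base_plate []
wrist upright []
```

View pics/st.png

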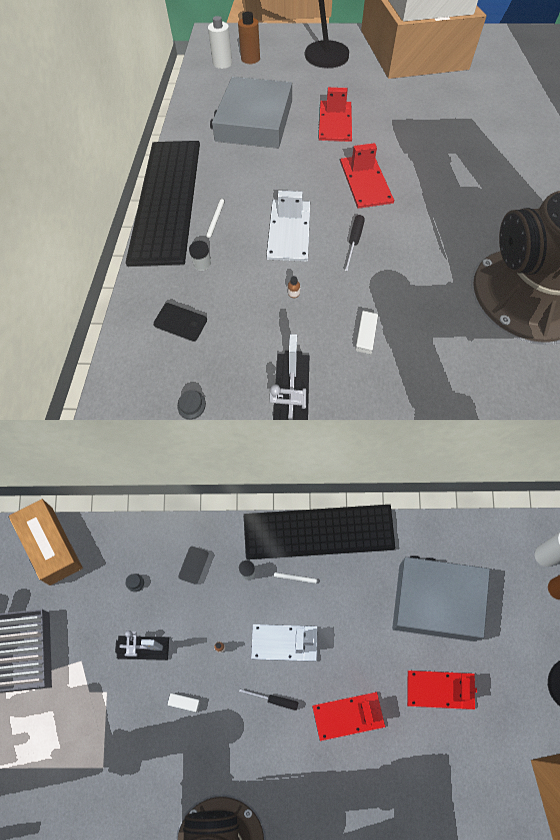

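```bash
python3 - <<'E'
from h import *
K,T=cam("top")
for n,xy,z in [("hinge",(130.8,234.4),.034),("knob",(129.9,212.3),.066),("grip",(154.4,225.4),.08),("heel",(164.3,229.2),.01),("cradle",(142.1,225.8),0),("mc1",(296.7,224.4),.012),("mc2",(359.4,295),.012),("bp1",(276.1,222.4),0),("bp2",(340.9,300.6),0),("bp3",(432.8,270.2),0)]: print(n,onz(K,T,xy,z).round(4))
K,T=cam("side")
for n,xy,z in [("hinge",(305.7,395.9),.034),("knob",(274.7,391),.066),("grip",(292.6,351.5),.08),("mc1",(287.7,215.6),.012),("mc2",(362.7,171.4),.012),("mc3",(334.1,115.8),.012)]: print(n,onz(K,T,xy,z).round(4))
E
```

```text
hinge [0.5068 0.2559 0.034 ]
knob [0.5648 0.252  0.066 ]
grip [0.5257 0.179  0.08  ]
heel [0.5243 0.1669 0.01  ]
cradle [0.5358 0.2339 0.    ]
mc1 [ 0.5361 -0.2129  0.012 ]
mc2 [ 0.336  -0.3863  0.012 ]
bp1 [ 0.5439 -0.1538  0.    ]
bp2 [ 0.3207 -0.3355  0.    ]
bp3 [ 0.4048 -0.5976  0.    ]
hinge [0.5031 0.2529 0.034 ]
knob [0.561  0.2566 0.066 ]
grip [0.5289 0.1856 0.08  ]
mc1 [ 0.5465 -0.2144  0.012 ]
mc2 [ 0.3397 -0.3799  0.012 ]
mc3 [ 0.4085 -0.629   0.012 ]
```

The side picture shows the cradle with the square and hasp at the bottom (290,385), the grey mount at (288,225) and two red decoys at (366,180) and (336,115). In the top half they are at about (142,226), (285,222), (350,296) and (440,270). I'm moving above the cradle for a close look.

move_arm(
  deltas=[
    [25,-28,0,0,0,1],
    [25,-28,0,0,0,1],
    [25,-28,0,0,0,1],
    [25,-28,0,0,0,1],
    [25,-28,0,0,0,1],
  ],
)

```text
t: 1.77
eef_pos: [0.2998, 0.5107, 0.4048]
ee_rot: [-3.141, -0.0, -0.172]
force: [1.6, 0.0, -0.0]
width: 0.0875
```

move_arm(
  deltas=[
    [25,-28,0,0,0,1],
    [25,-28,0,0,0,1],
    [25,-28,0,0,0,1],
    [25,-28,0,0,0,1],
    [25,-28,0,0,0,1],
  ],
)

```text
t: 2.18
eef_pos: [0.4249, 0.3706, 0.405]
ee_rot: [-3.141, -0.0, -0.085]
force: [-0.4, 0.7, 0.2]
width: 0.088
```

move_arm(
  deltas=[
    [25,-28,0,0,0,1],
    [25,-28,0,0,0,1],
    [25,-28,0,0,0,1],
    [25,-28,0,0,0,1],
    [25,-28,0,0,0,1],
  ],
)

```text
t: 2.6
eef_pos: [0.55, 0.2306, 0.405]
ee_rot: [-3.141, -0.001, 0.002]
force: [-0.2, 0.4, 0.1]
width: 0.0875
```

```bash
python3 - <<'E'
from h import *
s,im=grab("wrist","w1"); K,T=cam("wrist",s); print(s["t"],s["eef_pos"],s["ee_rot"],s["q"])
for t,z in [("hasp_hinge",.034),("hasp_knob",.064),("square_grip",.08),("square_heel",.01),("cradle",0)]:
    print(t,[(np.round(r["xy"],1),round(r["score"],2),onz(K,T,r["xy"],z).round(4)) for r in arm.spot_point(t,"wrist")[:3]])
E
```

```text
2.6 [0.54998874 0.23055224 0.40501657] [-3.14118815e+00 -5.18020915e-04  2.07567575e-03] [ 7.24396030e-01  2.29983644e-01 -1.67852380e-01  4.23066990e-05
 -1.17230422e+00  8.48459674e-01]
hasp_hinge [(array([241.3, 225.9]), 0.77, array([0.5097, 0.2624, 0.034 ]))]
hasp_knob [(array([243.2, 179.5]), 0.57, array([0.5623, 0.2571, 0.064 ]))]
square_grip [(array([320.8, 217.3]), 0.58, array([0.5316, 0.1886, 0.08  ]))]
square_heel [(array([328. , 202.4]), 0.97, array([0.5285, 0.1717, 0.01  ]))]
cradle [(array([273.7, 195.4]), 0.73, array([0.534 , 0.2295, 0.    ]))]
```

View pics/w1.png

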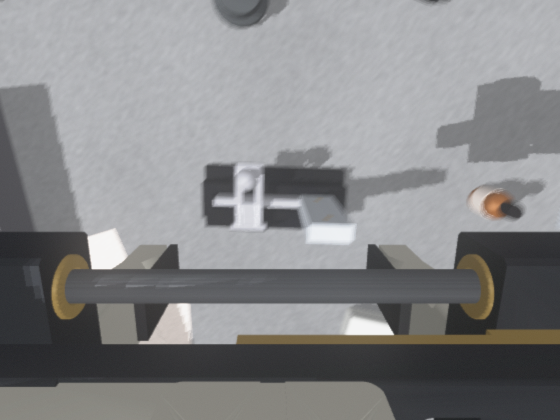

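The wrist picture shows the cradle spanning (204–346, 165–228), the knob at about (247,181), the strap at x≈250 and the stock on the right at (325,220). I'm fitting the cradle yaw from its dark edges.

```bash
python3 - <<'E'
from h import *
s=arm.get_state(); K,T=cam("wrist",s)
im=cv2.imread("pics/w1.png"); g=cv2.cvtColor(im,cv2.COLOR_BGR2GRAY)
def edge(cols,r0,r1,dirn):
    P=[]
    for c in cols:
        col=g[r0:r1,c].astype(float); d=np.diff(col)*dirn; i=np.argmax(d); 
        P.append((c,r0+i+.5))
    return np.array(P)
for nm,cols,r0,r1,dr in [("up",list(range(210,232))+list(range(270,278))+list(range(330,342)),155,178,-1),("lo",list(range(210,228))+list(range(272,296)),215,236,1)]:
    P=edge(cols,r0,r1,dr); W=np.array([onz(K,T,p,.026) for p in P])
    k=np.polyfit(W[:,1],W[:,0],1)
    for _ in range(3):
        r=W[:,0]-np.polyval(k,W[:,1]); m=abs(r)<.0012; k=np.polyfit(W[m,1],W[m,0],1)
    print(nm,"dx/dy",k, "x at .23",np.polyval(k,.23),m.mean())
for n,r in [("left",range(170,222))]:
    W=np.array([onz(K,T,(198+np.argmax(-np.diff(g[q,198:214].astype(float)))+.5,q),.026) for q in r]); print(np.median(W,0),np.polyfit(W[:,0],W[:,1],1))
print(proj(K,T,[.5635,.256,.064]))
c=cv2.resize(im[150:245,190:370],None,fx=4,fy=4,interpolation=cv2.INTER_CUBIC); cv2.imwrite("pics/w1c.png",c)
E
```

```text
up dx/dy [0.03768976 0.55928417] x at .23 0.5679528143795258 0.8095238095238095
lo dx/dy [0.03227011 0.49806103] x at .23 0.5054831539226455 1.0
[0.53816039 0.30234366 0.026     ] [-0.06339078  0.3361872 ]
[246.30429224 176.70945034]
```

View pics/w1c.png

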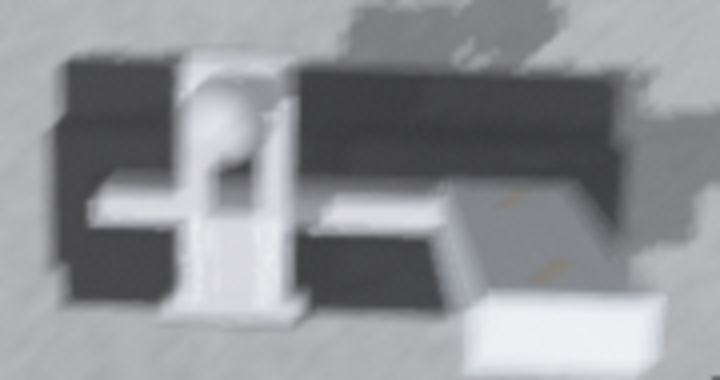

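move_arm(
  deltas=[
    [23,5,-22,0,5,-0.4],
    [23,5,-23,0,5,-0.4],
    [23,5,-23,0,5,-0.4],
    [23,5,-23,0,5,-0.4],
    [23,5,-23,0,5,-0.4],
  ],
)

```text
t: 3.32
eef_pos: [0.6643, 0.2592, 0.2903]
ee_rot: [3.135, 0.439, -0.033]
force: [0.6, 0.2, 0.9]
width: 0.0877
```

```bash
python3 - <<'E'
from h import *
s,im=grab("wrist","w2"); K,T=cam("wrist",s); print(s["t"],s["eef_pos"],s["ee_rot"])
V={}
for c in ("side","top","wrist"):
    s2,_=grab(c,c+"2") if c!="wrist" else (s,im); Kc,Tc=cam(c,s)
    for t in ("hasp_knob","hasp_hinge"):
        r=arm.spot_point(t,c); print(c,t,[(np.round(q["xy"],1),round(q["score"],2)) for q in r[:3]])
        for q in r:
            p=onz(Kc,Tc,q["xy"],.05)
            if np.linalg.norm(p[:2]-[.54,.255])<.08: V.setdefault(t,[]).append(ray(Kc,Tc,q["xy"])); break
for t in V: print(t,len(V[t]),*tri(V[t]))
Rm=T; st=s; M=R.from_euler('xyz',st["ee_rot"]).as_matrix(); print("ball grip pt now",st["eef_pos"]+M[:,2]*.1663, "tool y",M[:,1])
E
```

```text
3.3167 [0.66426644 0.25918733 0.29028109] [ 3.1349315   0.43933226 -0.03327784]
side hasp_knob [(array([274.8, 388.5]), 0.72)]
side hasp_hinge [(array([303.8, 397.9]), 0.77)]
top hasp_knob [(array([153.1, 225.8]), 0.74), (array([127.4, 216. ]), 0.67), (array([294.1, 157.5]), 0.61)]
top hasp_hinge [(array([131., 236.]), 0.67), (array([129.8, 215. ]), 0.39)]
wrist hasp_knob [(array([281.2, 221.7]), 0.95)]
wrist hasp_hinge [(array([276.5, 238.2]), 0.62)]
hasp_knob 3 [0.54222148 0.22981225 0.02396365] [np.float64(21.41251847917714), np.float64(33.877455735153156), np.float64(30.022602095896932)]
hasp_hinge 3 [0.50514073 0.25710829 0.02754048] [np.float64(2.9457359832574452), np.float64(2.108606131016949), np.float64(2.564815217608367)]
ball grip pt now [0.59353707 0.26043356 0.13977696] tool y [-0.03043933 -0.99951844  0.00602854]
```

View pics/w2.png

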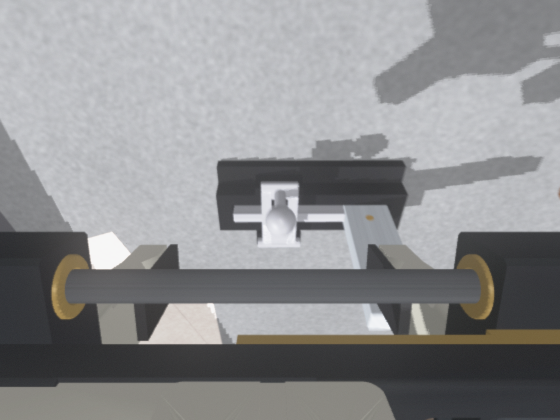

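The picture shows the ball at (281,222), between the open fingers. The stock stands to the right at about (370,265), inside the right finger's y-range but further towards −x. I'll triangulate the knob with the right top candidate.

```bash
python3 - <<'E'
from h import *
s=arm.get_state(); K,T=cam("wrist",s); 
s1=dict(eef_pos=[0.54998874,0.23055224,0.40501657],ee_rot=[-3.14118815,-5.18020915e-04,2.07567575e-03]); K1,T1=cam("wrist",s1)
w1=ray(K1,T1,(245.5,180)); w2=ray(K,T,(281.2,221.7)); sd=ray(*cam("side"),(274.8,388.5)); tp=ray(*cam("top"),(129.,214))
print(tri([w1,w2]),tri([w1,w2,sd]),tri([w1,w2,sd,tp]))
print(proj(K1,T1,[.562,.255,.064]),proj(K,T,[.562,.255,.064]))
E
```

```text
(array([0.56339062, 0.25466312, 0.07416411]), [np.float64(0.14099389679114957), np.float64(0.1409938967910781)]) (array([0.56181039, 0.25458536, 0.07208696]), [np.float64(1.23074146469632), np.float64(0.27867837716994726), np.float64(1.1092328704086996)]) (array([0.56076106, 0.25410529, 0.06997213]), [np.float64(2.04777164896729), np.float64(1.0339560059446489), np.float64(0.6085877102758056), np.float64(1.664728482730606)])
[245.81450415 179.63633035] [280.57299038 213.19631774]
```

move_arm(
  deltas=[
    [-6,-1,-14,0,0,0],
    [-6,-1,-14,0,0,0],
    [-6,-1,-14,0,0,0],
    [-6,-1,-14,0,0,0],
    [-7,-2,-13,0,0,0],
  ],
  claw=110,
  squeeze=12,
)

```text
t: 4.18
eef_pos: [0.6323, 0.2514, 0.2241]
ee_rot: [3.137, 0.432, -0.034]
force: [-0.2, 0.1, -2.0]
width: 0.0597
```

```bash
python3 - <<'E'
from h import *
s,im=grab("wrist","w3"); print(s["t"],s["eef_pos"],s["ee_rot"],s["width"],s["force"])
r=arm.spot_point("hasp_knob","wrist"); print(r[:2])
M=R.from_euler('xyz',s["ee_rot"]).as_matrix(); print(s["eef_pos"]+M[:,2]*.1663, proj(*cam("wrist",s),s["eef_pos"]+M[:,2]*.1663))
E
```

```text
4.1833 [0.63227091 0.25141687 0.22410528] [ 3.13655645  0.43223865 -0.03422787] 0.05972881838324909 [-0.19269063  0.1324216  -2.01578078]
[{'xy': [266.7, 271.6], 'score': 0.97}]
[0.56262009 0.25296379 0.07310176] [273.50470927 273.72665177]
```

View pics/w3.png

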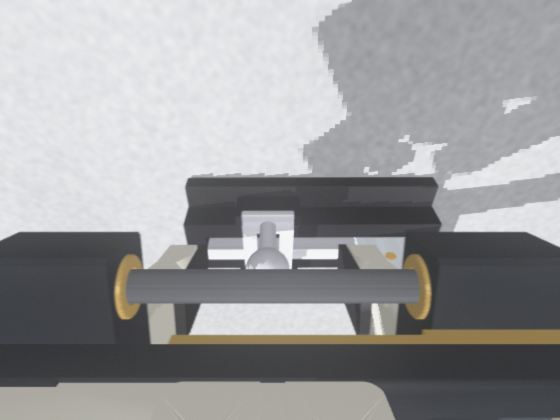

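The ball sits between the fingers at (267,270), about 2 mm to +y of centre. I'll shift and close.

move_arm(
  deltas=[
    [0,2,0,0,0,0],
    [0,0,0,0,0,0],
    [0,0,0,0,0,0],
    [0,0,0,0,0,0],
    [0,0,0,0,0,0],
  ],
  claw=255,
  squeeze=12,
)

```text
t: 4.7
eef_pos: [0.6333, 0.2532, 0.2224]
ee_rot: [3.134, 0.435, -0.036]
force: [0.4, 0.6, -0.1]
width: 0.0217
```

move_arm(
  deltas=[
    [0,0,0,0,0,0],
    [0,0,0,0,0,0],
    [0,0,0,0,0,0],
    [0,0,0,0,0,0],
    [0,0,0,0,0,0],
  ],
)

```text
t: 5.12
eef_pos: [0.6335, 0.2538, 0.222]
ee_rot: [3.135, 0.435, -0.036]
force: [1.5, 5.3, 1.6]
width: 0.0185
```

```bash
python3 - <<'E'
import numpy as np
n=20; ph=np.radians(np.linspace(35,151,n+1)); a=np.radians(np.linspace(25,0,n+1))
x=64*np.cos(ph)+166.3*np.sin(a); z=64*np.sin(ph)+166.3*np.cos(a)
for i,(u,v) in enumerate(zip(np.diff(x),np.diff(z))): print(f"[{u:.1f},{-.035*u:.1f},{v:.1f}]",end="\n" if i%5==4 else " ")
E
```

```text
[-7.3,0.3,6.6] [-7.8,0.3,6.1] [-8.3,0.3,5.6] [-8.7,0.3,5.0] [-9.1,0.3,4.3]
[-9.4,0.3,3.7] [-9.7,0.3,3.0] [-9.8,0.3,2.3] [-10.0,0.3,1.5] [-10.0,0.4,0.8]
[-10.0,0.3,0.1] [-9.9,0.3,-0.6] [-9.8,0.3,-1.4] [-9.5,0.3,-2.0] [-9.3,0.3,-2.7]
[-8.9,0.3,-3.3] [-8.5,0.3,-3.9] [-8.1,0.3,-4.5] [-7.6,0.3,-5.0] [-7.0,0.2,-5.5]
```

move_arm(
  deltas=[
    [-7.3,0.3,6.6,0,-1.25,0],
    [-7.8,0.3,6.1,0,-1.25,0],
    [-8.3,0.3,5.6,0,-1.25,0],
    [-8.7,0.3,5,0,-1.25,0],
    [-9.1,0.3,4.3,0,-1.25,0],
  ],
)

```text
t: 5.53
eef_pos: [0.5923, 0.2548, 0.2501]
ee_rot: [3.139, 0.324, -0.034]
force: [3.6, 2.3, 3.7]
width: 0.0187
```

move_arm(
  deltas=[
    [-9.4,0.3,3.7,0,-1.25,0],
    [-9.7,0.3,3,0,-1.25,0],
    [-9.8,0.3,2.3,0,-1.25,0],
    [-10,0.3,1.5,0,-1.25,0],
    [-10,0.4,0.8,0,-1.25,0],
  ],
)

```text
t: 5.95
eef_pos: [0.5434, 0.256, 0.2621]
ee_rot: [-3.141, 0.215, -0.033]
force: [2.0, -1.5, 5.9]
width: 0.0191
```

move_arm(
  deltas=[
    [-10,0.3,0.1,0,-1.25,0],
    [-9.9,0.3,-0.6,0,-1.25,0],
    [-9.8,0.3,-1.4,0,-1.25,0],
    [-9.5,0.3,-2,0,-1.25,0],
    [-9.3,0.3,-2.7,0,-1.25,0],
  ],
)

```text
t: 6.37
eef_pos: [0.4939, 0.2571, 0.2549]
ee_rot: [-3.139, 0.108, -0.033]
force: [-2.8, -0.4, 5.7]
width: 0.019
```

```bash
python3 - <<'E'
from h import *
s,im=grab("wrist","w4"); print(s["t"],s["eef_pos"],s["ee_rot"],s["width"],s["force"])
s2,i2=grab("side","s4"); cv2.imwrite("pics/c4.png",np.hstack([im[130:,130:430],i2[120:,140:440]])[:,:,::-1])
E
```

```text
6.3667 [0.4939332  0.25711047 0.25488523] [-3.13857329  0.10811313 -0.03256297] 0.018958911647929216 [-2.76832639 -0.39276251  5.7125925 ]Traceback (most recent call last):
  File "<stdin>", line 3, in <module>
    return _nx.concatenate(arrs, 1, dtype=dtype, casting=casting)
           ~~~~~~~~~~~~~~~^^^^^^^^^^^^^^^^^^^^^^^^^^^^^^^^^^^^^^^
ValueError: all the input array dimensions except for the concatenation axis must match exactly, but along dimension 0, the array at index 0 has size 290 and the array at index 1 has size 300
```

move_arm(
  deltas=[
    [-8.9,0.3,-3.3,0,-1.25,0],
    [-8.5,0.3,-3.9,0,-1.25,0],
    [-8.1,0.3,-4.5,0,-1.25,0],
    [-7.6,0.3,-5,0,-1.25,0],
    [-7,0.2,-5.5,0,-1.25,0],
  ],
)

```text
t: 6.88
eef_pos: [0.4538, 0.2582, 0.2314]
ee_rot: [-3.137, 0.001, -0.033]
force: [-2.2, -3.4, 2.0]
width: 0.0187
```

```bash
python3 - <<'E'
from h import *
s,im=grab("wrist","w4"); print(s["t"],s["eef_pos"],s["ee_rot"],s["width"],s["force"])
s2,i2=grab("side","s4"); cv2.imwrite("pics/c4.png",np.hstack([im[130:,130:430],i2[130:,140:440]])[:,:,::-1])
E
```

```text
6.8833 [0.45378326 0.25815884 0.23144624] [-3.13666338e+00  1.34029128e-03 -3.31084377e-02] 0.018674687210908016 [-2.24089983 -3.37411198  1.9519154 ]
```

View pics/c4.png

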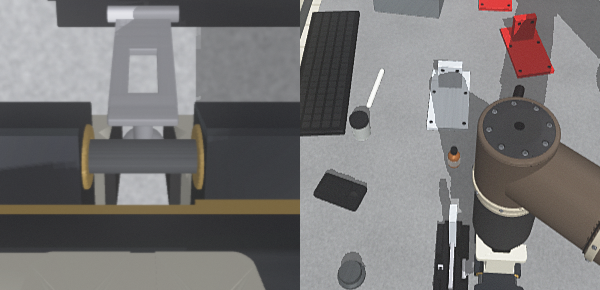

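The left half shows the hasp swung over toward the gripper, with the knob held between the pads, and the blade and square clear. Releasing, rising, and turning above the stock.

move_arm(
  deltas=[
    [0,0,0,0,0,0],
    [0,0,0,0,0,0],
    [0,0,0,0,0,0],
    [0,0,10,0,0,0],
    [0,0,20,0,0,0],
  ],
  claw=90,
)

```text
t: 7.4
eef_pos: [0.4543, 0.2587, 0.2607]
ee_rot: [-3.137, 0.003, -0.034]
force: [0.1, -0.2, -0.3]
width: 0.0463
```

move_arm(
  deltas=[
    [0,0,30,0,0,0],
    [0,0,30,0,0,-7],
    [0,0,30,0,0,-7],
    [10,-4,10,0,0,-7],
    [10,-8,0,0,0,-7],
  ],
  claw=0,
)

```text
t: 7.82
eef_pos: [0.4755, 0.248, 0.3669]
ee_rot: [-3.127, -0.002, -0.526]
force: [-0.5, 0.6, -0.1]
width: 0.0799
```

move_arm(
  deltas=[
    [10,-9,0,0,0,-7],
    [10,-9,0,0,0,-7],
    [10,-9,0,0,0,-7],
    [10,-9,0,0,0,-7],
    [10,-9,0,0,0,-7],
  ],
)

```text
t: 8.23
eef_pos: [0.5252, 0.2016, 0.363]
ee_rot: [-3.133, 0.0, -1.139]
force: [-0.5, 0.7, -0.3]
width: 0.0875
```

move_arm(
  deltas=[
    [11,-11,0,0,0,-7],
    [0,0,0,0,0,-7],
    [0,0,0,0,0,-7],
    [0,0,0,0,0,-6],
    [0,0,0,0,0,0],
  ],
)

```text
t: 8.65
eef_pos: [0.5357, 0.1909, 0.3627]
ee_rot: [-3.134, 0.001, -1.609]
force: [0.1, -0.2, 0.7]
width: 0.0874
```

```bash
python3 - <<'E'
from h import *
s,im=grab("wrist","w5"); K,T=cam("wrist",s); print(s["t"],s["eef_pos"],s["ee_rot"],s["width"],s["force"],s["q"])
for t,z in [("hasp_hinge",.034),("hasp_knob",.064),("square_grip",.08),("square_heel",.01)]:
    print(t,[(np.round(r["xy"],1),round(r["score"],2),onz(K,T,r["xy"],z).round(4)) for r in arm.spot_point(t,"wrist")[:2]])
K1,T1=cam("wrist",dict(eef_pos=[0.54998874,0.23055224,0.40501657],ee_rot=[-3.14118815,-5.18020915e-04,2.07567575e-03]))
for p in [(306,224),(356,224),(306,242.5),(353,244)]: print(onz(K1,T1,p,.125))
E
```

```text
8.65 [0.53574022 0.19086308 0.36271238] [-3.13359896e+00  6.25572682e-04 -1.60886237e+00] 0.08738169873040463 [ 0.11872638 -0.23724709  0.6813033 ] [ 0.68803411  0.21421446 -0.2923664   0.0055546  -1.05782923 -0.7288132 ]
hasp_hinge [(array([304.5, 260.8]), 0.65, array([0.5118, 0.2534, 0.034 ]))]
hasp_knob []
square_grip [(array([286.9, 204.6]), 0.72, array([0.5274, 0.1887, 0.08  ]))]
square_heel [(array([281.5, 170.1]), 0.74, array([0.5298, 0.1729, 0.01  ]))]
[0.5384761  0.20575254 0.125     ]
[0.53850611 0.16828421 0.125     ]
[0.52381884 0.20540749 0.125     ]
[0.52264438 0.16964782 0.125     ]
```

View pics/w5.png

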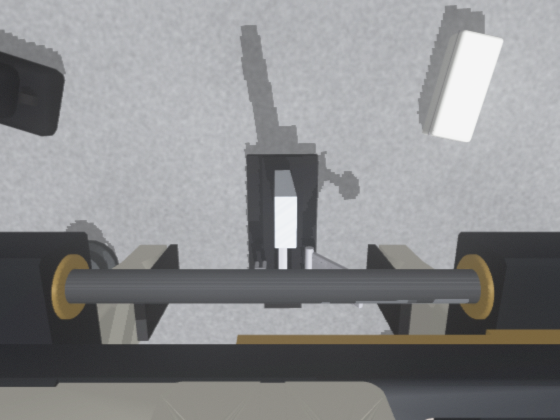

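The picture shows the stock's top at (275–297, 196–248) and the hasp strap off to the right at (305–365, 250–305), so the square is free. I'm measuring the stock's centre, its yaw and the tool tilt.

```bash
python3 - <<'E'
from h import *
s=arm.get_state(); K,T=cam("wrist",s); g=cv2.cvtColor(cv2.imread("pics/w5.png"),cv2.COLOR_BGR2GRAY).astype(float)
def sub(a):
    i=np.argmax(a); 
    if 0<i<len(a)-1: d=a[i-1]-2*a[i]+a[i+1]; return i+.5*(a[i-1]-a[i+1])/d if d else i
    return i
L=[];Rr=[]
for r in range(202,242):
    d=np.diff(g[r,266:306]); L.append(onz(K,T,(266.5+sub(d[:20]),r),.125)); Rr.append(onz(K,T,(266.5+20+sub(-d[20:]),r),.125))
L=np.array(L);Rr=np.array(Rr)
for a in (L,Rr): print(np.polyfit(a[:,1],a[:,0],1), np.median(a,0))
tp=[onz(K,T,(c,188.5+sub(np.diff(g[188:206,c]))),.125)[1] for c in range(279,294)]; bt=[onz(K,T,(c,238.5+sub(-np.diff(g[238:258,c]))),.125)[1] for c in range(279,294)]
print(np.median(tp),np.median(bt))
M=R.from_euler('xyz',s["ee_rot"]).as_matrix(); print(M[:,2],M[:,1],M[:,0]); print("fp",s["eef_pos"]+.1593*M[:,2])
E
```

```text
[0.02412648 0.53176532] [0.53629426 0.18843715 0.125     ]
[0.02246278 0.5181301 ] [0.52233485 0.18884627 0.125     ]
0.17245326891882518 0.20594085942546975
[ 7.77647180e-03  1.56570043e-04 -9.99969751e-01] [-0.99951453  0.03017218 -0.00776821] [-3.01700537e-02 -9.99544704e-01 -3.91127160e-04]
fp [0.5366431  0.19121861 0.20280151]
```

move_arm(
  deltas=[
    [-3,-1,-24,0,0.45,0],
    [-3,-1,-25,0,0,0],
    [0,0,-25,0,0,0],
    [0,0,-25,0,0,0],
    [0,0,-22,0,0,0],
  ],
)

```text
t: 9.32
eef_pos: [0.5291, 0.1891, 0.2396]
ee_rot: [3.141, -0.0, -1.602]
force: [0.2, -0.3, -0.3]
width: 0.0874
```

```bash
python3 - <<'E'
from h import *
s,im=grab("wrist","w6"); K,T=cam("wrist",s)
for _ in range(3): arm.grab_frame("top")
s=arm.get_state()
print(s["t"],s["eef_pos"],s["ee_rot"],s["force"]); M=R.from_euler('xyz',s["ee_rot"]).as_matrix(); print(M[:,2],M[:,0]); print("gp",s["eef_pos"]+.1593*M[:,2])
for t,z in [("square_grip",.08)]:
    print(t,[(np.round(r["xy"],1),round(r["score"],2),onz(K,T,r["xy"],z).round(4)) for r in arm.spot_point(t,"wrist")[:2]])
E
```

```text
9.5167 [0.529648   0.18936351 0.24116586] [ 3.14093584e+00 -8.87464399e-04 -1.60214740e+00] [-0.07282971 -0.20864135  1.42372757]
[-6.84312218e-04 -8.66439457e-04 -9.99999390e-01] [-3.13459224e-02 -9.99508202e-01  8.87464283e-04]
gp [0.52953899 0.18922549 0.08186596]
square_grip [(array([271.5, 280.5]), 0.81, array([0.5296, 0.1893, 0.08  ]))]
```

Well aligned, so I'm gripping firmly.

move_arm(
  deltas=[
    [0,0,0,0,0,0],
    [0,0,0,0,0,0],
    [0,0,0,0,0,0],
    [0,0,0,0,0,0],
    [0,0,0,0,0,0],
  ],
  claw=255,
  squeeze=55,
)

```text
t: 9.98
eef_pos: [0.5294, 0.1892, 0.2413]
ee_rot: [-3.141, 0.0, -1.604]
force: [-1.1, -0.4, 0.1]
width: 0.0598
```

move_arm(
  deltas=[
    [0,0,0,0,0,0],
    [0,0,0,0,0,0],
    [0,0,0,0,0,0],
    [0,0,0,0,0,0],
    [0,0,0,0,0,0],
  ],
)

```text
t: 10.4
eef_pos: [0.5294, 0.1891, 0.2407]
ee_rot: [3.141, -0.0, -1.604]
force: [-0.4, -0.2, -1.0]
width: 0.0266
```

move_arm(
  deltas=[
    [0,0,0,0,0,0],
    [0,0,0,0,0,0],
    [0,0,0,0,0,0],
    [0,0,0,0,0,0],
    [0,0,0,0,0,0],
  ],
)

```text
t: 10.82
eef_pos: [0.5293, 0.1891, 0.2407]
ee_rot: [3.141, -0.0, -1.604]
force: [0.5, -0.2, -0.6]
width: 0.0137
```

move_arm(
  deltas=[
    [0,0,4,0,0,0],
    [0,0,8,0,0,0],
    [0,0,12,0,0,0],
    [0,0,16,0,0,0],
    [0,0,20,0,0,0],
  ],
)

```text
t: 11.23
eef_pos: [0.5288, 0.1888, 0.3009]
ee_rot: [3.139, -0.001, -1.604]
force: [0.0, 0.2, -2.3]
width: 0.0139
```

move_arm(
  deltas=[
    [0,-10,28,0,0,0],
    [1,-28,26,0,0,0],
    [1,-32,22,0,0,0],
    [1,-35,15,0,0,0],
    [1,-37,10,0,0,0],
  ],
)

```text
t: 11.65
eef_pos: [0.5331, 0.0461, 0.4047]
ee_rot: [-3.139, 0.001, -1.602]
force: [1.7, -0.2, -3.2]
width: 0.0139
```

move_arm(
  deltas=[
    [1,-38,8,0,0,0],
    [1,-38,6,0,0,0],
    [1,-38,4,0,0,0],
    [1,-35,0,0,0,0],
    [1,-28,0,0,0,0],
  ],
)

```text
t: 12.07
eef_pos: [0.5375, -0.1322, 0.4209]
ee_rot: [-3.141, 0.0, -1.604]
force: [0.9, 0.4, -4.0]
width: 0.0137
```

```bash
python3 - <<'E'
from h import *
for _ in range(3): arm.grab_frame("side")
s,im=grab("wrist","w7"); K,T=cam("wrist",s); print(s["t"],s["eef_pos"],s["ee_rot"],s["width"],s["force"],s["q"])
for t,z in [("mount_corner",.012),("base_plate",0),("upright",0),("square_grip",s["eef_pos"][2]-.161),("square_heel",s["eef_pos"][2]-.231)]:
    print(t,[(np.round(r["xy"],1),round(r["score"],2),onz(K,T,r["xy"],z).round(4)) for r in arm.spot_point(t,"wrist")[:2]])
E
```

```text
12.2167 [ 0.53775046 -0.1317825   0.42003505] [ 3.14074538e+00 -4.00932689e-05 -1.60713847e+00] 0.013737493429247112 [-0.9043301  -0.57529129 -2.88024749] [ 1.13392855e-01  1.49699781e-01 -2.34299221e-01 -9.35308313e-05
 -1.18764110e+00 -1.49700013e-01]
mount_corner [(array([265.4, 109.6]), 0.87, array([ 0.5422, -0.2053,  0.012 ]))]
base_plate [(array([266.3, 154.2]), 0.96, array([ 0.5434, -0.1583,  0.    ]))]
upright []
square_grip [(array([272.6, 278.4]), 0.65, array([ 0.5377, -0.1318,  0.259 ]))]
square_heel [(array([273.2, 204.2]), 0.95, array([ 0.5367, -0.1472,  0.189 ]))]
```

View pics/w7.png

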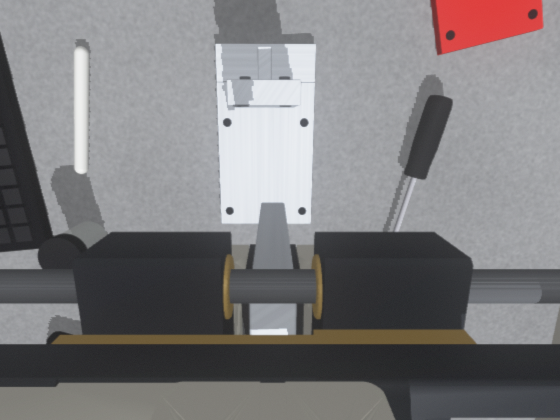

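The picture shows the grey mount plate at cols 217–315, rows 44–223 and the upright's top face at (226–300, 80–105). The square is held in the middle, with its stock at about (272, 205–330).

```bash
cat > fit.py <<'E'
from h import *
def sub(a):
    i=int(np.argmax(a))
    if 0<i<len(a)-1:
        d=a[i-1]-2*a[i]+a[i+1]; return i+.5*(a[i-1]-a[i+1])/d if d else i
    return i
def rfit(u,v,tol=.0006):
    k=np.polyfit(u,v,1)
    for _ in range(6):
        r=abs(v-np.polyval(k,u)); m=r<max(tol,np.median(r)*1.5); k=np.polyfit(u[m],v[m],1)
    return k,m.mean()
E
python3 - <<'E'
from fit import *
s=arm.get_state(); K,T=cam("wrist",s); g=cv2.cvtColor(cv2.imread("pics/w7.png"),cv2.COLOR_BGR2GRAY).astype(float)
def vert(c0,c1,rows,z,sg):
    return np.array([onz(K,T,(c0+.5+sub(sg*np.diff(g[r,c0:c1])),r),z) for r in rows])
def horz(r0,r1,cols,z,sg):
    return np.array([onz(K,T,(c,r0+.5+sub(sg*np.diff(g[r0:r1,c]))),z) for c in cols])
for n,W in [("left",vert(208,232,range(110,218),.012,1)),("right",vert(300,325,range(110,218),.012,-1))]:
    k,f=rfit(W[:,1],W[:,0]); print(n,"dx/dy",k[0],"x@-.15,-.213",np.polyval(k,[-.15,-.213]),f)
for n,W in [("front",horz(214,232,range(228,258),.012,-1)),("back",horz(36,52,range(225,310),.012,1)),("upfront",horz(98,112,range(232,296),.092,-1)),("upfront+",horz(98,112,range(232,296),.092,1)),("upback",horz(72,90,range(232,296),.092,1)),("upback-",horz(72,90,range(232,296),.092,-1))]:
    k,f=rfit(W[:,0],W[:,1]); print(n,"dy/dx",k[0],"y@.54",np.polyval(k,.54),f)
for n,W in [("ul",vert(218,238,range(84,102),.092,1)),("ur",vert(290,308,range(84,102),.092,-1))]: print(n,np.median(W,0))
cv2.imwrite("pics/w7c.png",cv2.resize(cv2.imread("pics/w7.png")[30:230,200:330],None,fx=4,fy=3,interpolation=cv2.INTER_CUBIC))
E
```

```text
left dx/dy 0.03609867061661546 x@-.15,-.213 [0.59501208 0.59273787] 0.9166666666666666
right dx/dy 0.035592886951909306 x@-.15,-.213 [0.49554901 0.49330666] 0.9444444444444444
front dy/dx -0.02635090663243405 y@.54 -0.07998102742558585 1.0
back dy/dx -0.034293660512013116 y@.54 -0.2654141360991014 0.9058823529411765
upfront dy/dx -0.0392448559879778 y@.54 -0.20490800416622687 1.0
upfront+ dy/dx -0.037664707614599544 y@.54 -0.2030534502383204 0.921875
upback dy/dx -0.03817890473571162 y@.54 -0.22424547803624859 0.9375
upback- dy/dx 0.00934062587963105 y@.54 -0.22599712353917412 0.5625
ul [ 0.57258731 -0.215298    0.092     ]
ur [ 0.51396739 -0.21336509  0.092     ]
```

View pics/w7c.png

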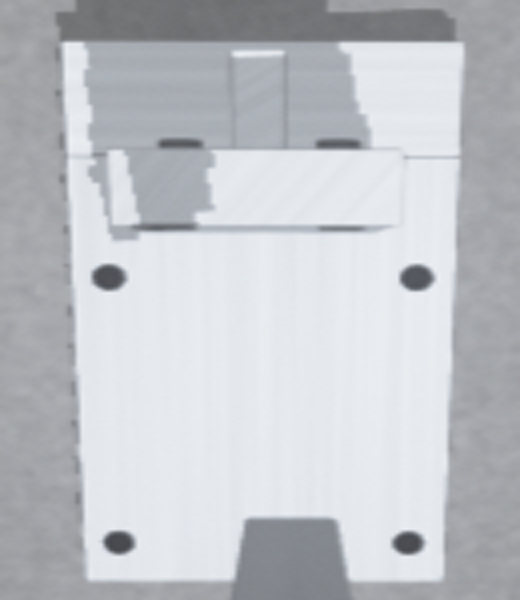

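Consistent values: mount slope dx/dy 0.036, upright face at y≈−0.205 (at x=0.54), and mount centre line at x≈0.543. I'm approaching with 30 mm of gap.

move_arm(
  deltas=[
    [2,-8,-35,0,0,-0.15],
    [2,-9,-38,0,0,0],
    [2,-9,-38,0,0,0],
    [0,0,-34,0,0,0],
    [0,0,-18,0,0,0],
  ],
)

```text
t: 12.93
eef_pos: [0.543, -0.1553, 0.2527]
ee_rot: [3.136, 0.0, -1.606]
force: [-0.2, -0.3, -2.1]
width: 0.0135
```

move_arm(
  deltas=[
    [0,-5,-1,0,0,0],
    [-0.2,-5,-1,0,0,0],
    [-0.2,-5,-1,0,0,0],
    [-0.2,-5,0,0,0,0],
    [0,0,0,0,0,0],
  ],
)

```text
t: 13.35
eef_pos: [0.5443, -0.1767, 0.2555]
ee_rot: [-3.139, -0.0, -1.607]
force: [0.5, 0.2, -2.8]
width: 0.0133
```

```bash
python3 - <<'E'
from fit import *
for _ in range(2): arm.grab_frame("side")
s,im=grab("wrist","w8"); print(s["t"],s["eef_pos"],s["ee_rot"],s["force"],s["moment"]); M=R.from_euler('xyz',s["ee_rot"]).as_matrix(); print(M[:,2],M[0,0]/M[1,0])
s2,i2=grab("side","s8"); c=cv2.resize(i2[170:280,240:340],(500,550),interpolation=cv2.INTER_CUBIC)
w=cv2.resize(im[:330,150:400],(300,396)); 
o=np.zeros((550,800,3),np.uint8); o[:,:500]=c; o[:396,500:]=w; cv2.imwrite("pics/c8.png",o[:,:,::-1])
E
```

```text
13.45 [ 0.54403139 -0.17618309  0.25505596] [-3.13964398e+00 -2.97137091e-05 -1.60678366e+00] [-0.29561115 -0.36870726 -2.58173373] [ 0.01918597 -0.01561667 -0.04035331]
[ 1.94634536e-03 -9.98069390e-05 -9.99998101e-01] 0.0360028783202917
```

View pics/c8.png

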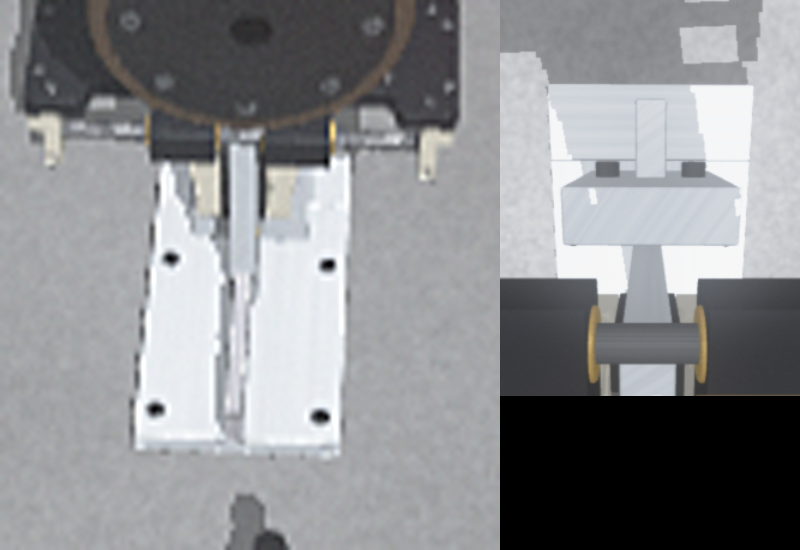

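The square hangs centred over the plate with its blade parallel to the plate edges. The wrist inset shows the stock just in front of the upright. Descending to touch.

move_arm(
  deltas=[
    [0,0,-3,0,0,0],
    [0,0,-3,0,0,0],
    [0,0,-2,0,0,0],
    [0,0,-1,0,0,0],
    [0,0,-1,0,0,0],
  ],
)

```text
t: 13.97
eef_pos: [0.5437, -0.1758, 0.2434]
ee_rot: [3.141, -0.0, -1.606]
force: [-0.3, -0.8, -2.3]
width: 0.0138
```

move_arm(
  deltas=[
    [0,0,-0.5,0,0,0],
    [0,0,-0.5,0,0,0],
    [0,0,-0.5,0,0,0],
    [0,0,0,0,0,0],
    [0,0,0,0,0,0],
  ],
)

```text
t: 14.38
eef_pos: [0.5437, -0.1758, 0.2427]
ee_rot: [3.141, -0.0, -1.606]
force: [-2.1, 0.2, 4.2]
width: 0.0135
```

move_arm(
  deltas=[
    [0,0,0.6,0,0,0],
    [-0.1,-3,0,0,0,0],
    [-0.1,-3,0,0,0,0],
    [-0.1,-2,0,0,0,0],
    [0,-1,0,0,0,0],
  ],
)

```text
t: 14.8
eef_pos: [0.5435, -0.1853, 0.2427]
ee_rot: [3.141, -0.0, -1.607]
force: [0.1, 0.0, -1.6]
width: 0.0136
```

move_arm(
  deltas=[
    [0,-1,0,0,0,0],
    [0,-0.5,0,0,0,0],
    [0,0,0,0,0,0],
    [0,0,0,0,0,0],
    [0,0,0,0,0,0],
  ],
)

```text
t: 15.22
eef_pos: [0.5434, -0.1863, 0.2428]
ee_rot: [3.141, -0.0, -1.606]
force: [-0.4, 0.0, -2.4]
width: 0.0135
```

move_arm(
  deltas=[
    [0,-0.5,0,0,0,0],
    [0,-0.5,0,0,0,0],
    [0,-0.5,0,0,0,0],
    [0,0,0,0,0,0],
    [0,0,0,0,0,0],
  ],
)

```text
t: 15.63
eef_pos: [0.5434, -0.1879, 0.2429]
ee_rot: [3.141, -0.0, -1.606]
force: [0.4, 0.3, -3.5]
width: 0.0139
```

move_arm(
  deltas=[
    [0,0,0,0,0,0],
    [0,0,-0.5,0,0,0],
    [0,0,-0.3,0,0,0],
    [0,0,0,0,0,0],
    [0,0,0,0,0,0],
  ],
)

```text
t: 16.05
eef_pos: [0.5435, -0.1878, 0.2427]
ee_rot: [3.142, -0.0, -1.606]
force: [-2.0, 1.9, 5.6]
width: 0.0139
```

move_arm(
  deltas=[
    [0,-0.4,0,0,0,0],
    [0,-0.4,0,0,0,0],
    [0,-0.4,0,0,0,0],
    [0,0,0,0,0,0],
    [0,0,0,0,0,0],
  ],
)

```text
t: 16.47
eef_pos: [0.5437, -0.1887, 0.2427]
ee_rot: [-3.141, 0.0, -1.606]
force: [-2.0, 4.2, 6.0]
width: 0.0138
```

move_arm(
  deltas=[
    [0,-0.4,0,0,0,0],
    [0,-0.4,0,0,0,0],
    [0,0,0,0,0,0],
    [0,0,0,0,0,0],
    [0,0,0,0,0,0],
  ],
)

```text
t: 16.88
eef_pos: [0.544, -0.1895, 0.2427]
ee_rot: [-3.14, 0.0, -1.606]
force: [-1.1, 3.7, 5.5]
width: 0.0137
```

move_arm(
  deltas=[
    [0,-0.4,0,0,0,0],
    [0,-0.4,0,0,0,0],
    [0,-0.4,0,0,0,0],
    [0,0,0,0,0,0],
    [0,0,0,0,0,0],
  ],
)

```text
t: 17.3
eef_pos: [0.5441, -0.1908, 0.2427]
ee_rot: [-3.14, 0.0, -1.606]
force: [-0.3, 3.9, 4.4]
width: 0.0137
```

```bash
python3 - <<'E'
from fit import *
F=[]
for _ in range(4): arm.grab_frame("top"); q=arm.get_state(); F.append(np.r_[q["force"],q["moment"]])
s,im=grab("wrist","w9"); print(s["t"],s["eef_pos"],s["ee_rot"],np.mean(F,0).round(2))
c=cv2.resize(im[90:330,200:350],None,fx=4,fy=2.5,interpolation=cv2.INTER_CUBIC)
cv2.imwrite("pics/c9.png",c[:,:,::-1])
E
```

```text
17.5 [ 0.54406194 -0.19075123  0.24270174] [-3.14005706e+00  1.08600411e-04 -1.60586657e+00] [-0.45  4.06  5.76  1.79  0.09  0.  ]
```

View pics/c9.png

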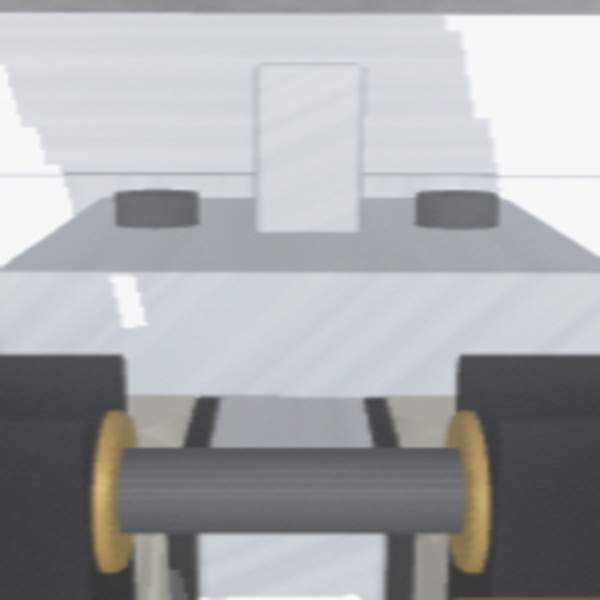

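The crop shows the stock going down behind the upright's front edge, so the gap itself isn't visible. The moment (1.8 N·m about x) says the load sits at the blade's far tip, so the square is pitched slightly tip-down. I'll lift 1 mm, pitch it up a little and touch again.

move_arm(
  deltas=[
    [0,1,0,0,0,0],
    [0,0,0.7,0,0,0],
    [0,-0.8,0,0.2,0,0],
    [0,-0.8,0,0.2,0,0],
    [0,0,0,0,0,0],
  ],
)

```text
t: 17.97
eef_pos: [0.5435, -0.1918, 0.2428]
ee_rot: [3.141, 0.007, -1.606]
force: [-0.3, 0.5, 2.2]
width: 0.0138
```

move_arm(
  deltas=[
    [0,0,-0.4,0,0,0],
    [0,0,-0.3,0,0,0],
    [0,0,0,0,0,0],
    [0,0,0,0,0,0],
    [0,0,0,0,0,0],
  ],
)

```text
t: 18.38
eef_pos: [0.5434, -0.1917, 0.2427]
ee_rot: [3.141, 0.007, -1.606]
force: [-1.9, 2.8, 7.7]
width: 0.0135
```

```bash
cat > fm.py <<'E'
from h import *
F=[];E=[]
for _ in range(4): arm.grab_frame("top"); q=arm.get_state(); F.append(np.r_[q["force"],q["moment"]]); E.append(np.r_[q["eef_pos"],q["ee_rot"]])
F=np.mean(F,0); E=np.mean(E,0); N=F[2]+2.65
print(q["t"],E.round(4),F.round(2),"N",N.round(2)); M=R.from_euler('xyz',E[3:]).as_matrix(); print("toolz",M[:,2].round(4),"slope",(M[0,0]/M[1,0]).round(4),"cop_y if Fy at plate",((F[3]-.231*F[1])/N).round(3))
E
python3 fm.py
```

```text
18.5833 [ 0.5435 -0.1917  0.2427  3.1413  0.0067 -1.6061] [-2.02  1.85  8.33  0.78  0.83 -0.02] N 10.98
toolz [-1.0e-04  6.7e-03 -1.0e+00] slope 0.0353 cop_y if Fy at plate 0.032
```

move_arm(
  deltas=[
    [-0.2,-0.4,0,0,0,0],
    [-0.2,-0.4,0,0,0,0],
    [0,-0.4,0,0,0,0],
    [0,0,0,0,0,0],
    [0,0,0,0,0,0],
  ],
)

```text
t: 19.0
eef_pos: [0.5433, -0.1921, 0.2427]
ee_rot: [-3.141, 0.008, -1.606]
force: [-1.0, 6.9, 9.5]
width: 0.0135
```

move_arm(
  deltas=[
    [0,-0.4,0,0,0,0],
    [0,-0.4,0,0,0,0],
    [0,0,0,0,0,0],
    [0,0,0,0,0,0],
    [0,0,0,0,0,0],
  ],
)

```text
t: 19.42
eef_pos: [0.5433, -0.1923, 0.2428]
ee_rot: [-3.141, 0.009, -1.606]
force: [-1.8, 12.2, 11.2]
width: 0.014
```

```bash
python3 fm.py
```

```text
19.6167 [ 0.5433 -0.1923  0.2428 -3.1412  0.0086 -1.6061] [-2.02 12.35 10.99  4.62  0.86 -0.03] N 13.64
toolz [ 7.0e-04  8.6e-03 -1.0e+00] slope 0.0353 cop_y if Fy at plate 0.13
```

Contact with the upright is found (Fy rises stiffly). The moment still loads the blade tip, so I'm unloading, pitching 0.3° more and re-pressing.

move_arm(
  deltas=[
    [0,1.5,0,0,0,0],
    [0,0,0.4,0,0,0],
    [0,-1.2,0,0.3,0,0],
    [0,0,-0.4,0,0,0],
    [0,0,0,0,0,0],
  ],
)

```text
t: 20.03
eef_pos: [0.5433, -0.1929, 0.2428]
ee_rot: [3.142, 0.013, -1.606]
force: [-2.2, 8.3, 9.8]
width: 0.0136
```

```bash
python3 fm.py
```

```text
20.2333 [ 0.5433 -0.1929  0.2428 -1.5708  0.0129 -1.606 ] [-2.6   8.01 10.47  2.39  0.71 -0.05] N 13.12
toolz [ 0.9994 -0.0352  0.    ] slope 0.0352 cop_y if Fy at plate 0.041
```

move_arm(
  deltas=[
    [0,-0.4,0,0,0,0],
    [0,-0.4,0,0,0,0],
    [0,-0.4,0,0,0,0],
    [0,0,0,0,0,0],
    [0,0,0,0,0,0],
  ],
)

```text
t: 20.65
eef_pos: [0.5433, -0.1932, 0.2428]
ee_rot: [-3.142, 0.014, -1.606]
force: [-2.9, 15.4, 12.9]
width: 0.0136
```

```bash
python3 fm.py
```

```text
20.85 [ 0.5433 -0.1932  0.2428 -3.1416  0.0141 -1.6059] [-2.650e+00  1.476e+01  1.193e+01  4.830e+00  9.900e-01 -1.000e-02] N 14.58
toolz [ 5.000e-04  1.410e-02 -9.999e-01] slope 0.0352 cop_y if Fy at plate 0.097
```

The moments only fit all readings if the sensor reference lies about 0.1 m above the flange. In that case the tool-vertical attitude, as the square sat on the cradle floor, was already flush. I'll lift slightly, restore the tool to near vertical, relieve x, and press again.

move_arm(
  deltas=[
    [0,2,0,0,0,0],
    [0,0,1.2,0,0,0],
    [-0.1,1.2,0,-0.3,0,0],
    [-0.1,1.4,0,-0.35,0,0],
    [0,0,0,0,0,0],
  ],
)

```text
t: 21.27
eef_pos: [0.5425, -0.1899, 0.2427]
ee_rot: [3.14, 0.0, -1.606]
force: [-0.2, -0.2, -1.2]
width: 0.0137
```

```bash
python3 fm.py
```

```text
21.4667 [ 5.4260e-01 -1.9000e-01  2.4280e-01  3.1402e+00  8.0000e-04 -1.6064e+00] [-0.14  0.23 -2.85  0.01 -0.04  0.01] N -0.2
toolz [-1.4e-03  9.0e-04 -1.0e+00] slope 0.0356 cop_y if Fy at plate 0.24
```

move_arm(
  deltas=[
    [0,0,-0.6,0,0,0],
    [0,0,-0.4,0,0,0],
    [0,0,-0.2,0,0,0],
    [0,0,0,0,0,0],
    [0,0,0,0,0,0],
  ],
)

```text
t: 21.88
eef_pos: [0.5427, -0.19, 0.2427]
ee_rot: [3.141, 0.001, -1.606]
force: [-2.5, 0.6, 6.0]
width: 0.0135
```

```bash
python3 fm.py
```

```text
22.0833 [ 5.4270e-01 -1.9000e-01  2.4270e-01  3.1411e+00  7.0000e-04 -1.6061e+00] [-2.63  1.72  5.48  0.6   1.15 -0.02] N 8.13
toolz [-5.e-04  7.e-04 -1.e+00] slope 0.0353 cop_y if Fy at plate 0.025
```

move_arm(
  deltas=[
    [-0.3,0,-0.1,0,0,0],
    [0,-0.4,0,0,0,0],
    [0,-0.4,0,0,0,0],
    [0,-0.3,0,0,0,0],
    [0,0,0,0,0,0],
  ],
)

```text
t: 22.5
eef_pos: [0.5428, -0.1908, 0.2427]
ee_rot: [-3.141, 0.001, -1.606]
force: [-1.5, 3.4, 5.7]
width: 0.0133
```

```bash
python3 fm.py
```

```text
22.7 [ 5.4280e-01 -1.9080e-01  2.4270e-01 -3.1409e+00  1.1000e-03 -1.6061e+00] [-1.7   3.51  4.73  1.52  0.6  -0.  ] N 7.38
toolz [ 7.0e-04  1.1e-03 -1.0e+00] slope 0.0353 cop_y if Fy at plate 0.096
```

move_arm(
  deltas=[
    [0,-0.4,-0.1,0,0,0],
    [0,-0.4,-0.1,0,0,0],
    [0,-0.4,0,0,0,0],
    [0,0,0,0,0,0],
    [0,0,0,0,0,0],
  ],
)

```text
t: 23.12
eef_pos: [0.5429, -0.1912, 0.2427]
ee_rot: [-3.141, 0.002, -1.606]
force: [-2.1, 10.5, 7.9]
width: 0.0137
```

```bash
python3 fm.py
```

```text
23.3167 [ 5.4290e-01 -1.9120e-01  2.4270e-01 -3.1406e+00  2.1000e-03 -1.6060e+00] [-2.46  9.67  8.29  3.62  0.98 -0.07] N 10.94
toolz [ 0.0011  0.002  -1.    ] slope 0.0352 cop_y if Fy at plate 0.127
```

move_arm(
  deltas=[
    [0,-0.4,-0.1,0,0,0],
    [0,-0.4,-0.1,0,0,0],
    [0,-0.3,0,0,0,0],
    [0,0,0,0,0,0],
    [0,0,0,0,0,0],
  ],
)

```text
t: 23.73
eef_pos: [0.5428, -0.1915, 0.2427]
ee_rot: [-3.141, 0.003, -1.606]
force: [-3.1, 17.0, 12.1]
width: 0.0139
```

```bash
python3 fm.py
```

```text
23.9333 [ 5.4280e-01 -1.9150e-01  2.4270e-01 -3.1405e+00  3.1000e-03 -1.6058e+00] [-4.09 17.47 12.35  6.01  1.51 -0.07] N 15.0
toolz [ 0.0012  0.0031 -1.    ] slope 0.035 cop_y if Fy at plate 0.131
```

move_arm(
  deltas=[
    [0,1.3,0,-0.12,0,0],
    [-0.5,0,0,0,0,0],
    [0,0,0,0,0,0],
    [0,0,0,0,0,0],
    [0,0,0,0,0,0],
  ],
)

```text
t: 24.35
eef_pos: [0.5427, -0.1909, 0.2427]
ee_rot: [-3.14, -0.0, -1.606]
force: [-1.8, 11.1, 8.5]
width: 0.0138
```

```bash
python3 fm.py
```

```text
24.55 [ 0.5427 -0.1909  0.2427 -3.1396 -0.     -1.6057] [-1.14 10.19  8.81  3.97  0.73  0.03] N 11.46
toolz [ 2.e-03 -1.e-04 -1.e+00] slope 0.0349 cop_y if Fy at plate 0.141
```

move_arm(
  deltas=[
    [0.4,0,0,0,0.1,-0.05],
    [0,0,0,0,0,0],
    [0,0,0,0,0,0],
    [0,0,0,0,0,0],
    [0,0,0,0,0,0],
  ],
)

```text
t: 24.97
eef_pos: [0.5431, -0.1909, 0.2427]
ee_rot: [-3.141, -0.0, -1.607]
force: [-1.6, 10.6, 9.7]
width: 0.0139
```

```bash
python3 fm.py; python3 - <<'E'
from fit import *
s,im=grab("wrist","w10"); s2,i2=grab("side","s10")
K,T=cam("side")
print(arm.spot_point("square_heel","side")[:2],proj(K,T,[.543,-.205,.012]))
o=np.zeros((550,800,3),np.uint8); o[:,:500]=cv2.resize(i2[170:280,240:340],(500,550),interpolation=cv2.INTER_CUBIC); o[:396,500:]=cv2.resize(im[:330,150:400],(300,396)); cv2.imwrite("pics/c10.png",o[:,:,::-1])
# blade direction in side view: top edge brightness ; print square hasp by net
for t in ("hasp_knob","oil_bottle"): print(t,[(np.round(r["xy"]),round(r["score"],2)) for r in arm.spot_point(t,"side")[:2]])
E
```

```text
25.1667 [ 0.5431 -0.1909  0.2427 -3.1413  0.     -1.6067] [-2.28 10.26  8.93  3.95  0.65 -0.03] N 11.58
toolz [ 3.e-04 -0.e+00 -1.e+00] slope 0.0359 cop_y if Fy at plate 0.137
[{'xy': [288.1, 216.3], 'score': 0.87}] [288.99282629 218.40774623]
hasp_knob [(array([335., 392.]), 0.89), (array([289., 204.]), 0.42)]
oil_bottle [(array([292., 290.]), 0.67)]
```

View pics/c10.png

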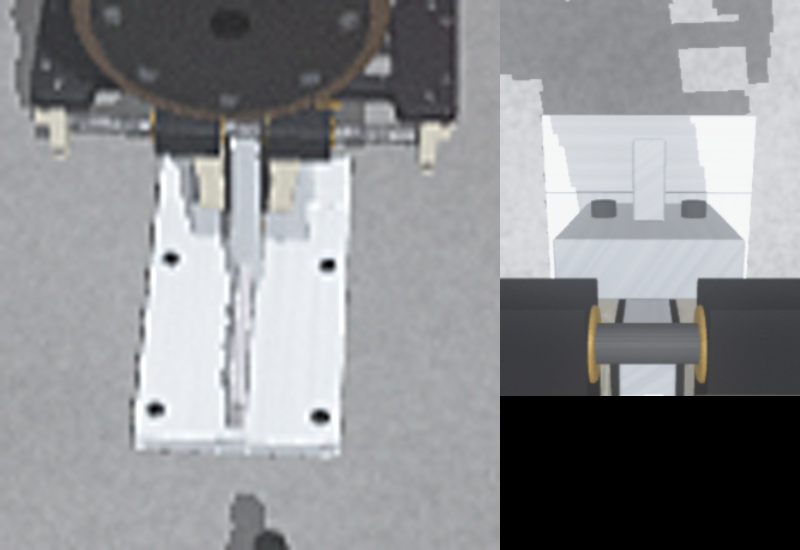

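The blade lies along the plate, its tip at (236,427) just short of the plate's front edge. The stock is centred on the upright, and the knob shows at (335,392) on the far side. Loads are steady, so I'm handing in.

```bash
python3 -c "
from station import arm
print(arm.get_state()['force']); print(arm.job_done())"
```

```text
[-1.7917154  11.29581573  9.16498617]
the job is handed in; nothing more can be done
None
```

The job is handed in at about 25 s of the 58 s. The square is gripped and pressed into the inner corner of the grey mount, not either of the red ones. I swung the hasp over by its knob to about 2.1 rad, well past upright. Then I lifted the square out and set it in the corner.

**Last checks:**
- **Push:** about 11.6 N down on the plate (allowing for the square's weight) and 10–11 N against the upright. A stray side force of about 2 N remained.
- **Alignment:** the tool was vertical to within 0.05°. Its yaw matched the mount edges (0.0359 against a measured 0.036). The stock is within about 1 mm of the upright's middle.
- **Hasp:** the last side picture shows the knob over on the far side, clear of the square.

**What was unclear or disagreed:**
- **Flush contact not seen:** the upright's top edge hides the stock's lower back in the wrist picture. I judged the seating from forces and tool attitude only.
- **Contact position:** the square touched the upright about 3 mm deeper than my estimate from the pictures, slightly more than the 2 mm calibration accuracy.
- **Pitch detour:** the wrist moments first suggested the blade tip was low, so I pitched the tool up to 0.8°. I then decided the moment is measured about 0.1 m above the flange, returned to vertical and pressed again. I did not confirm that reference point independently.
- **Bystanders:** I did not measure each one at the end. Nothing I saw suggested contact with any of them.

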